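Check the yellow key and pass it

ROBOT

A 7-joint arm with a two-finger parallel gripper is mounted at the origin on the work surface. World frame = base frame: x ahead of the robot, y to its left, z up, the work surface at z = 0. Lengths are in m, angles in degrees, forces in N, time in s.
With the tool pointing down it reaches from about 0.375 to 0.925 m from the base axis. Payload 3.1 kg.
Tool frame: the origin (TCP) lies between the finger pads; the fingertips stand 14 mm ahead of it and the grasp point (between the pads) lies 5 mm behind it (env.tcp_to_tips is the distance from the TCP to the fingertips, in m); z points along the fingers, y is the line along which they close (so a half turn about z gives the same grasp; the last joint's range is limited). The gripper opens to 85 mm and grips with 20 to 120 N. Pads are 22 mm wide; open, the fingers measure 114 mm over their backs; the gripper's body (76 mm by 85 mm) begins 54 mm behind the grasp point. The pads swing forward as they close: fully open they stand 13 mm farther back than shut.
Start: joints at [62.75, 21.939, 2.515, 91.553, -1.026, 66.532, -2.859], TCP at [0.24, -0.604, 0.213] pointing down, gripper open.
Joint ranges: [-149.38, 149.38], [-23.57, 123.04], [-84.95, 90], [0, 143.3], [-89.99, 269.99], [3.08, 112.72], [-163.45, 163.45]. Speed limits (degrees/s): [159.86, 159.86, 180, 180, 180, 180, 180].

INTERFACE

Orientations are given as a 3x3 rotation matrix whose columns are the frame's x, y, z axes.
In Python, from cell import env gives the robot as it stands.
- The arm moves only by the tool carry_out, never from a script. Its argument "moves" is text: rows parted by semicolons, each of 7 numbers parted by spaces: the shift along the tool's x, y, z in m, then the turn, a rotation vector about the tool's x, y, z in degrees, then the finger opening in m, from 0 to 0.0854. In form: dx dy dz ax ay az fingers; .... A call has 1 to 5 rows; each row is the pose to reach, as a shift and turn from the pose commanded when the call began, along the tool's axes at that moment; what a row does not reach only later rows make up. A row lasts 1/8 s, in which the tool goes at most 62.5 mm and 10.7 degrees, less where a joint would pass 70% of its speed; a pose out of reach is approached as far as the arm can. A call with a gripper value outside its range is refused whole. The fingers move at their own pace and stop on an object; the grip force is fixed at half the most. Time passes only in rows, so rows that repeat a pose let the fingers close. It gives the time, the measured TCP pose, the force, the opening and the grip force at its end, in the units of the state.
- env.get_state(): the state, without advancing time (a new reading comes with each control period).
- env.camera(name): name is "scene" or "top" or "wrist"; returns the picture (400x640x3 uint8, blue, green, red); there is no depth.
- env.camera_info(name): a dict with "K" (3x3 intrinsics, pixels), "distortion" ([k1, k2, p1, p2, k3] as OpenCV has them; the pictures are not rectified), "rvec" (rotation vector, rad) and "tvec" (3), from world to camera coordinates, as OpenCV has them. Camera axes: x right, y down, z forward; pixel columns grow to the right and rows downward; lengths in m; the calibration is good to about 2 mm. A picture is of the moment at which its call begins: read the wrist's pose just before it. camera_info takes no time and is no camera call; for the wrist camera it gives the pose at the moment of the call.
- env.close_job(): hands the job in; it is judged then, once.
Trained networks look in the newest picture that a camera, given by its name, has taken for a name from the list of things; names that differ only in an ending like _2 or _b are one class to them, and where a whole thing is asked for, a point or a joint stands for the part that bears it (a point fixed in the world has none). Each returns a list of dicts, best first, with "conf" (0 to 1); they miss things now and then, are a little off and sometimes report something else, mostly with a low value. They report only what shows in the picture. A call takes as long as a camera call.
- env.outline_of(camera, name): "pixels" (400x640 bool, what is visible of it) and "rect" ([left, top, right, bottom] in pixels, round what is visible of it).
- env.mark_of(camera, name): "centre" ([row, column] in pixels: a listed point, or the origin of a listed thing).
The state is a dict: "time_s": time; "joints": joint angles; "dq": joint speeds; "joint_efforts": joint torques, N m; "eef_pos": TCP position; "ee_rot": TCP orientation; "ft_force": force on the tool from outside, world axes, zero at the start; "ft_torque": the same for the moment, N m; "width": finger opening in m; "grip_force": force on a finger pad.
Only numpy, scipy, OpenCV 4.12 (cv2) and the standard library are available. Lean on these libraries where they do the work, as an engineer would, in place of code of your own. Each camera call takes 0.05 s, during which the arm holds its last target. There are 200 camera calls.

TASK

Key check on the test bench: with the fingertips, gently press the yellow key of the switch on the acrylic board right down and let it come back up, then press the green button right down to log the pass, and withdraw with everything released. Do not lift or shift the switches, do not touch the other switches or the red button and its box, and leave the other things on the bench where they are.

Things in the scene. Friction and masses are not known exactly. Their poses are not given: they have to be found in the camera images.
- board: Clear acrylic test board, fixed, 200 x 200 x 8 mm, with four shallow nests in a 2 x 2 grid 90 mm apart; strips 6 mm high (top 14 mm above the table) locate the switches with about 3 mm play. Origin at the centre of its underside on the table, z up, x and y along its sides.
- sw_yellow: Loose push-switch under test (the one to press): grey square housing 56 x 56 x 26 mm, about 250 g, with a yellow round key on top; lies in one of the four nests of the board (any one), underside 8 mm above the table. Origin at the centre of its underside, z up.
- key_yellow_top (a point): Centre of the flat top of the yellow key, 42 mm above its switch's underside (50 mm above the table) when up. The key is 31 mm across, stands 16 mm out of the housing and moves straight down with its travel.
- key_yellow (a joint): Travel of the yellow key in m: 0 up, 0.008 fully down; a spring returns it, about 1 N to start it and 5 N fully down.
- sw_blue: Loose push-switch under test (to be left alone): grey square housing 56 x 56 x 26 mm, about 250 g, with a blue round key on top; lies in one of the four nests of the board (any one), underside 8 mm above the table. Origin at the centre of its underside, z up.
- key_blue_top (a point): Centre of the flat top of the blue key, 42 mm above its switch's underside (50 mm above the table) when up. The key is 31 mm across, stands 16 mm out of the housing and moves straight down with its travel.
- key_blue (a joint): Travel of the blue key in m: 0 up, 0.008 fully down; a spring returns it, about 1 N to start it and 5 N fully down.
- sw_white: Loose push-switch under test (to be left alone): grey square housing 56 x 56 x 26 mm, about 250 g, with a white round key on top; lies in one of the four nests of the board (any one), underside 8 mm above the table. Origin at the centre of its underside, z up.
- key_white_top (a point): Centre of the flat top of the white key, 42 mm above its switch's underside (50 mm above the table) when up. The key is 31 mm across, stands 16 mm out of the housing and moves straight down with its travel.
- key_white (a joint): Travel of the white key in m: 0 up, 0.008 fully down; a spring returns it, about 1 N to start it and 5 N fully down.
- sw_black: Loose push-switch under test (to be left alone): grey square housing 56 x 56 x 26 mm, about 250 g, with a black round key on top; lies in one of the four nests of the board (any one), underside 8 mm above the table. Origin at the centre of its underside, z up.
- key_black_top (a point): Centre of the flat top of the black key, 42 mm above its switch's underside (50 mm above the table) when up. The key is 31 mm across, stands 16 mm out of the housing and moves straight down with its travel.
- key_black (a joint): Travel of the black key in m: 0 up, 0.008 fully down; a spring returns it, about 1 N to start it and 5 N fully down.
- box_green: White desk button box, fixed to the table, 85 x 85 x 45 mm, with one round green button on top (the pass button, to be pressed after the yellow key); on either side of the board. Origin at the centre of its underside on the table.
- button_green_top (a point): Centre of the flat top of the green button, 61 mm above the table when up. The button is 40 mm across and stands 16 mm out of its box.
- button_green (a joint): Travel of the green button in m: 0 up, 0.008 fully down; spring return, about 1 N to start and 5 N fully down.
- box_red: White desk button box, fixed to the table, 85 x 85 x 45 mm, with one round red button on top (the fail button, to be left alone); on either side of the board. Origin at the centre of its underside on the table.
- button_red_top (a point): Centre of the flat top of the red button, 61 mm above the table when up. The button is 40 mm across and stands 16 mm out of its box.
- button_red (a joint): Travel of the red button in m: 0 up, 0.008 fully down; spring return, about 1 N to start and 5 N fully down.
- mouse: Black computer mouse, about 100 x 60 x 34 mm, loose bystander; origin at the middle of its underside.
- driver: Screwdriver with orange handle, 170 mm long, lying on the table along its x axis, loose bystander.
- cup: Blue open plastic cup, 70 mm across, 50 mm tall, loose bystander; origin at the centre of its underside.
- jar: Closed amber jar, 60 mm across, 75 mm tall, loose bystander; origin at the centre of its underside.

How it is judged (in metres and radians):
On the way, in this order (a step that is already met when the one before it is completed fails the run):
1. the yellow key is pressed down by the fingers (at least 6 of its 8 mm) (value of joint key_yellow above 0.006 m and contact force between the fingers and sw_yellow above 0.5 N), for 0.04 s.
2. the yellow key is up again and no longer touched (value of joint key_yellow below 0.0015 m and contact force between the fingers and sw_yellow below 0.1 N), for 0.1 s.
3. the green button is pressed down by the fingers (at least 6 of its 8 mm) (value of joint button_green above 0.006 m and contact force between the fingers and box_green above 0.5 N), for 0.04 s.
At the end, for the whole second after the job is handed in: All keys and both buttons are up again (within 1.5 mm), every switch lies upright, still and flat in its own nest within 12 mm of where it began, and the mouse, screwdriver, cup and jar are within 15 mm of where they began (value of joint each of button_green, button_red, key_yellow, key_blue, key_white, key_black below 0.0015 m and distance of each of sw_yellow, sw_blue, sw_white, sw_black from where it was at the start of the episode below 0.012 m and height (world z) of each of sw_yellow, sw_blue, sw_white, sw_black below 0.012 m and angle between each of sw_yellow, sw_blue, sw_white, sw_black's own z axis and vertical below 0.1 rad and linear speed of each of sw_yellow, sw_blue, sw_white, sw_black below 0.02 m/s and distance of each of mouse, driver, cup, jar from where it was at the start of the episode below 0.015 m); the robot touches nothing.
It fails at once if a finger or the arm touches one of the other switches, the red button or its box (contact force between any of the fingers, the arm and sw_blue above 0.3 N or contact force between any of the fingers, the arm and sw_white above 0.3 N or contact force between any of the fingers, the arm and sw_black above 0.3 N or contact force between any of the fingers, the arm and box_red above 0.3 N).
It fails at once if another key or the red button is pressed (value of joint any of key_blue, key_white, key_black, button_red above 0.002 m).
It fails at once if a switch is lifted, tipped or shifted out of its nest (distance of any of sw_yellow, sw_blue, sw_white, sw_black from where it was at the start of the episode above 0.012 m or height (world z) of any of sw_yellow, sw_blue, sw_white, sw_black above 0.016 m or angle between any of sw_yellow, sw_blue, sw_white, sw_black's own z axis and vertical above 0.2 rad).
It fails at once if the yellow switch or the green button's box is pressed harder than 25 N (contact force between the fingers and sw_yellow above 25 N or contact force between the fingers and box_green above 25 N).
It fails at once if the mouse, screwdriver, cup or jar is moved by more than 15 mm (distance of any of mouse, driver, cup, jar from where it was at the start of the episode above 0.015 m).
It also fails if it takes over 35 s, if anything falls off the work surface, if the arm or the gripper's body presses on something with over 40 N, if the wrist force passes 120 N, or if a joint passes its speed limit or range.

## Working session

There is one attempt and no reset: what is moved stays moved. The work goes in short steps, Python scripts to look and compute and a tool call to move; the robot and the scene stay as the last step left them, time stands still between calls to the robot, and variables do not carry over. Pictures are saved under pics/ and viewed, at most 10 in all, crops included, and the job is handed in when it is done.

Besides the shell and the picture viewer there is one more tool, called after "Emit:" as name(argument=value, ...) on one line, values as JSON. carry_out: Moves the arm, as the interface text tells. Its arguments: {"type":"object","properties":{"moves":{"type":"string"}},"required":["moves"]}

```bash
mkdir -p pics; cat > h.py <<'E'
import numpy as np, cv2
from cell import env
def ray(cam,rc,z):
    i=env.camera_info(cam);K=np.array(i["K"]);d=np.array(i["distortion"],float)
    R=cv2.Rodrigues(np.array(i["rvec"],float))[0];t=np.array(i["tvec"],float).ravel()
    u=cv2.undistortPoints(np.array([[[rc[1],rc[0]]]],float),K,d)[0,0]
    v=R.T@np.array([u[0],u[1],1]);c=-R.T@t
    return c+v*(z-c[2])/v[2]
E
python3 - <<'E'
from h import *
for c in ["top","scene"]:
    im=env.camera(c);cv2.imwrite(f"pics/{c}0.png",im)
    for n,z in [("key_yellow_top",.05),("key_blue_top",.05),("key_white_top",.05),("key_black_top",.05),("button_green_top",.061),("button_red_top",.061),("board",0),("mouse",0),("driver",.01),("cup",0),("jar",0)]:
        for m in env.mark_of(c,n)[:2]:
            print(c,n,round(m["conf"],2),np.round(m["centre"],1),np.round(ray(c,m["centre"],z),3))
s=env.get_state();print(s["time_s"],s["eef_pos"],s["ee_rot"],s["width"],env.tcp_to_tips)
E
```

```text
top key_yellow_top 0.55 [170.8 244.5] [0.709 0.245 0.05 ]
top key_yellow_top 0.41 [250.5 348.1] [ 0.504 -0.038  0.05 ]
top key_blue_top 0.45 [212.8 345.4] [ 0.603 -0.029  0.05 ]
top key_blue_top 0.18 [237.2 327.1] [0.537 0.018 0.05 ]
top key_white_top 0.46 [220.  311.7] [0.581 0.06  0.05 ]
top key_black_top 0.49 [251.1 315.7] [0.5   0.047 0.05 ]
top button_green_top 0.77 [224.2 202.5] [0.561 0.347 0.061]
top button_red_top 0.49 [266.3 452.3] [ 0.469 -0.311  0.061]
top button_red_top 0.25 [252.1 344.7] [ 0.499 -0.028  0.061]
top board 0.87 [238.1 330.6] [0.538 0.007 0.   ]
top mouse 0.83 [172.1 244.1] [0.715 0.254 0.   ]
top mouse 0.63 [254.1 314.7] [0.493 0.05  0.   ]
top driver 0.87 [160.  343.2] [ 0.755 -0.022  0.01 ]
top cup 0.72 [184.3 186.8] [0.676 0.413 0.   ]
top jar 0.66 [192.4 430.1] [ 0.673 -0.268  0.   ]
scene key_yellow_top 0.6 [221.9 446.4] [0.546 0.35  0.05 ]
scene key_yellow_top 0.58 [176.3 303.6] [ 0.501 -0.031  0.05 ]
scene key_blue_top 0.6 [200.2 296. ] [ 0.585 -0.024  0.05 ]
scene key_white_top 0.64 [206.4 326.9] [0.582 0.057 0.05 ]
scene key_black_top 0.55 [180.2 339.6] [0.487 0.065 0.05 ]
scene key_black_top 0.17 [192.6 334.6] [0.533 0.063 0.05 ]
scene button_green_top 0.47 [221.5 449.1] [0.552 0.354 0.061]
scene button_red_top 0.6 [141.8 212.9] [ 0.457 -0.315  0.061]
scene board 0.97 [203.6 315.8] [ 0.543  0.015 -0.   ]
scene driver 0.87 [268.  276.6] [ 0.762 -0.014  0.01 ]
scene driver 0.54 [234.5 442.9] [0.556 0.352 0.01 ]
scene cup 0.67 [279.5 464.2] [0.663 0.414 0.   ]
scene jar 0.94 [214.3 198.8] [ 0.664 -0.268  0.   ]
scene jar 0.58 [281.8 461.9] [0.671 0.409 0.   ]
1.2 [ 0.23978168 -0.60416909  0.21268435] [[ 9.29484673e-01  3.68860735e-01  4.33268329e-05]
 [ 3.68860735e-01 -9.29484673e-01 -6.71425934e-06]
 [ 3.77950005e-05  2.22223686e-05 -9.99999999e-01]] 0.08508861579367732 0.014
```

View pics/top0.png

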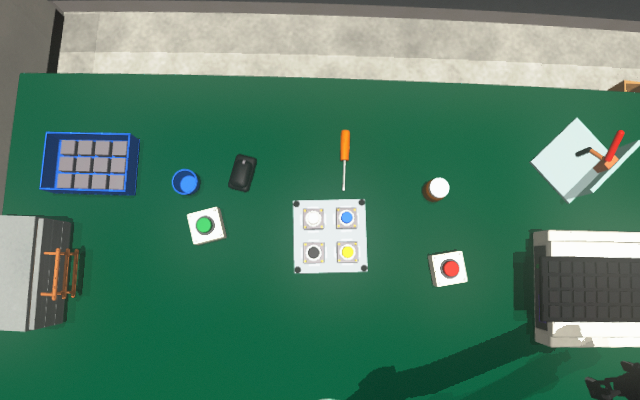

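View pics/scene0.png

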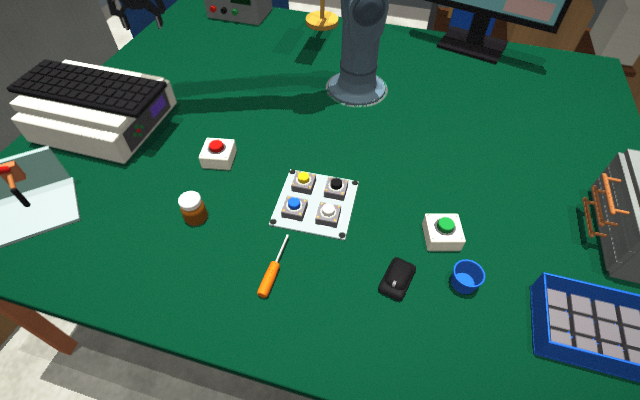

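Yellow key is at top-view pixel (252,347), so about (0.50, -0.035). Green is at (225,204), about (0.56, 0.35). The marks agree between both cameras. I'll close the fingers and move high over the yellow key.

Emit:
carry_out(moves="0.045 -0.043 0 0 0 0 0; 0.09 -0.086 0 0 0 0 0; 0.135 -0.129 0 0 0 0 0; 0.18 -0.172 0 0 0 0 0; 0.225 -0.215 0 0 0 0 0")

```text
time_s: 1.82
eef_pos: [0.3704, -0.3195, 0.2131]
ee_rot: [[0.93, 0.369, 0.001], [0.369, -0.93, -0.001], [0.001, 0.001, -1.0]]
ft_force: [0.6, -0.1, 0.9]
width: -0.0001
grip_force: 0.0
```

Emit:
carry_out(moves="0.045 -0.043 0 0 0 0 0; 0.09 -0.086 0 0 0 0 0; 0.135 -0.129 0 0 0 0 0; 0.18 -0.172 0 0 0 0 0; 0.21 -0.2 0 0 0 0 0")

```text
time_s: 2.45
eef_pos: [0.4921, -0.0544, 0.2133]
ee_rot: [[0.928, 0.372, 0.002], [0.372, -0.928, 0.001], [0.002, 0.0, -1.0]]
ft_force: [0.5, -1.6, -0.5]
width: -0.0002
grip_force: 0.0
```

```bash
cat > m.py <<'E'
from h import *
import sys
def blob(c,im,lo,hi,z,near):
    m=cv2.inRange(cv2.cvtColor(im,cv2.COLOR_BGR2HSV),lo,hi)
    n,_,st,ce=cv2.connectedComponentsWithStats(m)
    for k in range(1,n):
        p=ray(c,ce[k][::-1],z)
        if st[k,4]>15 and np.hypot(*(p[:2]-near))<.06: print(c,st[k,4],np.round(ce[k],1),np.round(p,4))
def go(tag,names):
    T={"y":((22,120,120),(35,255,255),.05,(.5,-.035),"key_yellow_top"),"g":((50,130,130),(72,255,255),.061,(.558,.35),"button_green_top")}
    s=env.get_state();R=np.array(s["ee_rot"]);print(s["time_s"],s["eef_pos"],R.round(3).tolist(),s["ft_force"],s["width"])
    for c in names:
        im=env.camera(c);cv2.imwrite(f"pics/{c}{tag[1:]}.png",im);lo,hi,z,near,nm=T[tag[0]]
        blob(c,im,lo,hi,z,np.array(near))
        for m in env.mark_of(c,nm): print(c,"net",round(m["conf"],2),m["centre"],ray(c,m["centre"],z).round(4))
E
python3 -c "
from m import *
go('y1',['wrist','scene','top'])"
```

```text
2.45 [ 0.49214611 -0.05436652  0.21331563] [[0.928, 0.372, 0.002], [0.372, -0.928, 0.001], [0.002, 0.0, -1.0]] [ 0.5050596  -1.61149322 -0.47126402] -0.00017370849584407314
wrist 627 [305.1 162.8] [ 0.5039 -0.0265  0.05  ]
wrist net 0.94 [164.8, 304.0] [ 0.5001 -0.0297  0.05  ]
scene 106 [303.  177.2] [ 0.5048 -0.0314  0.05  ]
scene net 0.61 [176.4, 300.8] [ 0.5036 -0.038   0.05  ]
top 72 [346.6 250.8] [ 0.5029 -0.0338  0.05  ]
top net 0.39 [248.3, 346.9] [ 0.5094 -0.0345  0.05  ]
top net 0.36 [219.1, 312.6] [0.5839 0.058  0.05  ]
top net 0.18 [218.7, 345.9] [ 0.5876 -0.0302  0.05  ]
```

View pics/wrist1.png

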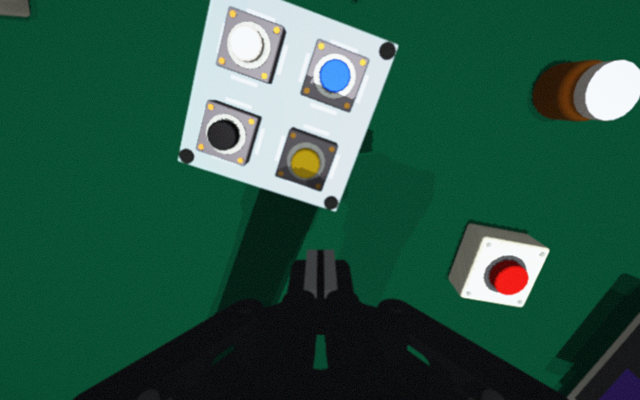

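The wrist view shows the yellow key at (305,163), with the closed fingers at (320,270). The arm was still settling, so I'll approach and measure again at rest.

Emit:
carry_out(moves="0.021 -0.020 0.02 0 0 0 0; 0.021 -0.020 0.05 0 0 0 0; 0.021 -0.020 0.08 0 0 0 0; 0.021 -0.020 0.08 0 0 0 0; 0.021 -0.020 0.08 0 0 0 0")

```text
time_s: 3.38
eef_pos: [0.5037, -0.0329, 0.1336]
ee_rot: [[0.93, 0.367, 0.001], [0.367, -0.93, -0.0], [0.001, 0.001, -1.0]]
ft_force: [0.6, 0.6, -0.8]
width: -0.0001
grip_force: 0.0
```

```bash
python3 -c "
from m import *
go('y2',['wrist','top'])"
```

```text
3.375 [ 0.50372697 -0.03286729  0.13361842] [[0.93, 0.367, 0.001], [0.367, -0.93, -0.0], [0.001, 0.001, -1.0]] [ 0.60875667  0.60538329 -0.82243186] -0.0001313097136884329
wrist 56 [328.5 193.4] [ 0.5134 -0.0362  0.05  ]
wrist net 0.63 [208.4, 318.5] [ 0.4986 -0.0331  0.05  ]
```

View pics/wrist2.png

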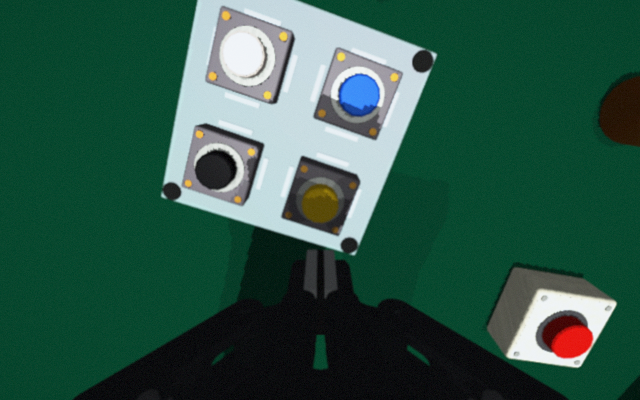

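The key top is at about (320,203), which gives about (0.503, -0.033), straight below the TCP. I'll descend to 10 mm above it.

Emit:
carry_out(moves="0 0 0.03 0 0 0 0; 0 0 0.055 0 0 0 0; 0 0 0.062 0 0 0 0; 0 0 0.066 0 0 0 0; 0 0 0.066 0 0 0 0")

```text
time_s: 4.2
eef_pos: [0.504, -0.0316, 0.0675]
ee_rot: [[0.929, 0.369, 0.002], [0.369, -0.929, -0.0], [0.001, 0.001, -1.0]]
ft_force: [-0.1, -0.7, 0.5]
width: 0.0001
grip_force: 0.0
```

Emit:
carry_out(moves="0 0 0.002 0 0 0 0; 0 0 0.004 0 0 0 0; 0 0 0.006 0 0 0 0; 0 0 0.007 0 0 0 0; 0 0 0.007 0 0 0 0")

```text
time_s: 4.82
eef_pos: [0.503, -0.0316, 0.0595]
ee_rot: [[0.929, 0.369, -0.0], [0.369, -0.929, 0.0], [-0.0, -0.0, -1.0]]
ft_force: [-0.0, 0.7, -0.4]
width: 0.0002
grip_force: 0.0
```

Emit:
carry_out(moves="0 0 0.001 0 0 0 0; 0 0 0.002 0 0 0 0; 0 0 0.002 0 0 0 0")

```text
time_s: 5.2
eef_pos: [0.503, -0.0316, 0.0576]
ee_rot: [[0.929, 0.369, -0.0], [0.369, -0.929, 0.0], [-0.0, -0.0, -1.0]]
ft_force: [0.1, 0.5, 0.4]
width: -0.0001
grip_force: 0.0
```

```bash
python3 -c "
from m import *
go('y3',['wrist','scene'])
im=cv2.imread('pics/scene3.png')[120:270,220:420];cv2.imwrite('pics/s3c.png',cv2.resize(im,None,fx=4,fy=4,interpolation=2))"
```

```text
5.2 [ 0.50304366 -0.03160929  0.05756293] [[0.929, 0.369, -0.0], [0.369, -0.929, 0.0], [-0.0, -0.0, -1.0]] [0.07784107 0.46960674 0.36559054] -0.0001359216145190066
wrist net 0.65 [248.5, 320.9] [ 0.4998 -0.0333  0.05  ]
scene 104 [303.2 177.4] [ 0.5054 -0.0308  0.05  ]
scene net 0.66 [182.4, 339.4] [0.4951 0.0664 0.05  ]
scene net 0.47 [179.1, 301.1] [ 0.5127 -0.0342  0.05  ]
```

View pics/s3c.png

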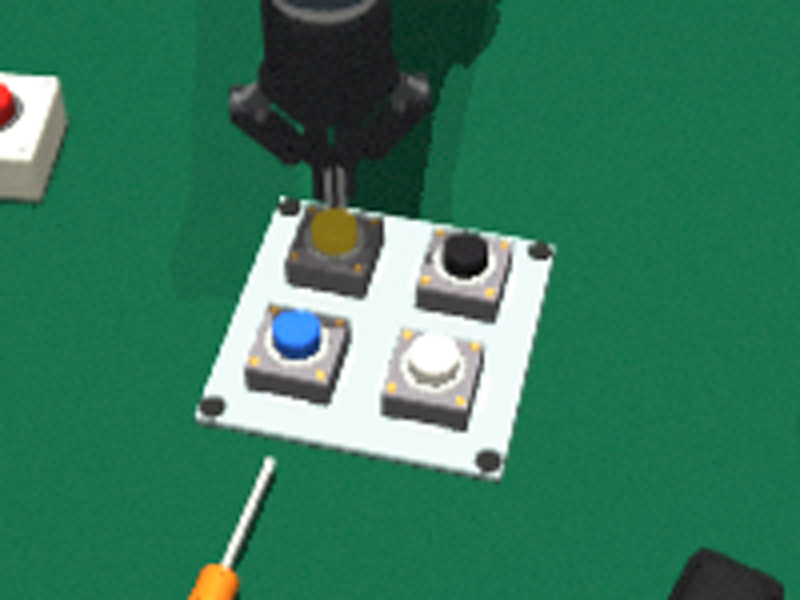

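View pics/wrist3.png

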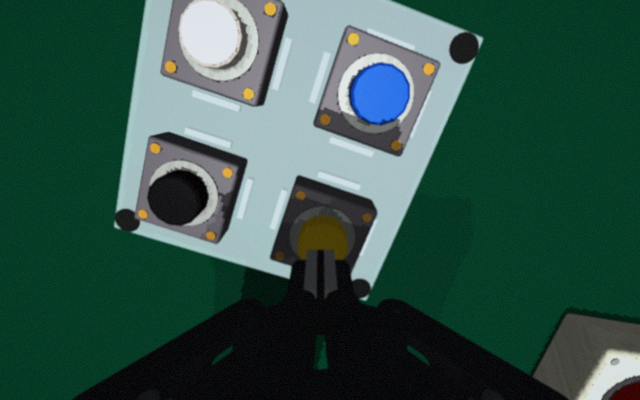

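The key still looks up. The fingertips show at (320,250) in the wrist view with the key at (321,240), and there is no force. I'll project the nominal tip into the views to see where the tips really are.

```bash
python3 -c "
from h import *
s=env.get_state();p=np.array(s['eef_pos']);R=np.array(s['ee_rot'])
print(s['joint_efforts'],s['ft_force'],p)
for c in ['wrist','scene']:
  i=env.camera_info(c)
  for z in [-.02,-.01,0,.005,.014,.02]:
    for dx in [-.011,0,.011]:
      q=p+R@[dx,0,z]
      print(c,z,dx,cv2.projectPoints(q.reshape(1,3),np.array(i['rvec']),np.array(i['tvec']),np.array(i['K']),np.array(i['distortion'],float))[0].ravel().round(1))
  for q in [(.503,-.032,.05),(.503,-.032,.042)]:
    print(c,q,cv2.projectPoints(np.array([q]),np.array(i['rvec']),np.array(i['tvec']),np.array(i['K']),np.array(i['distortion'],float))[0].ravel().round(1))
"
```

```text
[-9.10340605e-04 -3.40637505e+01 -2.80446321e+00 -1.88196176e+01
  7.86934281e-03  1.89460676e-03 -1.20528023e-05] [-0.10676826  0.29014777 -0.48190941] [ 0.50318654 -0.03160726  0.05771859]
wrist -0.02 -0.011 [320.5 285.5]
wrist -0.02 0 [320.4 266.9]
wrist -0.02 0.011 [320.4 247.4]
wrist -0.01 -0.011 [320.4 275.1]
wrist -0.01 0 [320.4 257.3]
wrist -0.01 0.011 [320.4 238.7]
wrist 0 -0.011 [320.4 265.8]
wrist 0 0 [320.4 248.8]
wrist 0 0.011 [320.4 231. ]
wrist 0.005 -0.011 [320.4 261.5]
wrist 0.005 0 [320.4 244.8]
wrist 0.005 0.011 [320.4 227.4]
wrist 0.014 -0.011 [320.4 254.3]
wrist 0.014 0 [320.4 238.2]
wrist 0.014 0.011 [320.4 221.5]
wrist 0.02 -0.011 [320.4 249.8]
wrist 0.02 0 [320.4 234.1]
wrist 0.02 0.011 [320.4 217.8]
wrist (0.503, -0.032, 0.05) [320.9 243.2]
wrist (0.503, -0.032, 0.042) [320.9 237.5]
scene -0.02 -0.011 [302.5 166.6]
scene -0.02 0 [302.8 169.6]
scene -0.02 0.011 [303.1 172.6]
scene -0.01 -0.011 [302.6 169.2]
scene -0.01 0 [302.9 172.2]
scene -0.01 0.011 [303.2 175.3]
scene 0 -0.011 [302.8 171.8]
scene 0 0 [303.  174.8]
scene 0 0.011 [303.3 177.8]
scene 0.005 -0.011 [302.8 173.1]
scene 0.005 0 [303.1 176.1]
scene 0.005 0.011 [303.4 179.1]
scene 0.014 -0.011 [302.9 175.4]
scene 0.014 0 [303.2 178.4]
scene 0.014 0.011 [303.5 181.4]
scene 0.02 -0.011 [303.  176.9]
scene 0.02 0 [303.3 179.9]
scene 0.02 0.011 [303.5 182.9]
scene (0.503, -0.032, 0.05) [303.  176.7]
scene (0.503, -0.032, 0.042) [303.1 178.7]
```

The key is still up. Both views put the real tips higher than nominal, so I'll go on down in small steps and watch the force.

Emit:
carry_out(moves="0 0 0.001 0 0 0 0; 0 0 0.002 0 0 0 0; 0 0 0.003 0 0 0 0; 0 0 0.004 0 0 0 0; 0 0 0.004 0 0 0 0")

```text
time_s: 6.02
eef_pos: [0.503, -0.0316, 0.0536]
ee_rot: [[0.929, 0.369, -0.0], [0.369, -0.929, 0.0], [-0.0, -0.0, -1.0]]
ft_force: [-0.5, 0.7, -0.0]
width: 0.0
grip_force: 0.0
```

```bash
python3 -c "
from m import *
go('y4',['wrist','scene'])
a=cv2.imread('pics/scene4.png')[150:210,260:360];w=cv2.imread('pics/wrist4.png')[140:300,220:420]
b=cv2.imread('pics/scene3.png')[150:210,260:360]
cv2.imwrite('pics/c4.png',np.hstack([cv2.resize(w,(400,320)),cv2.resize(np.vstack([b,a]),(266,320))]))"
```

```text
6.025 [ 0.50302444 -0.0316144   0.05356148] [[0.929, 0.369, -0.0], [0.369, -0.929, 0.0], [-0.0, -0.0, -1.0]] [-0.46473697  0.65193265 -0.01764544] 2.2432420443443466e-05
wrist net 0.69 [250.4, 320.0] [ 0.5003 -0.0325  0.05  ]
scene 100 [303.1 177.6] [ 0.5061 -0.0308  0.05  ]
scene net 0.44 [178.0, 303.6] [ 0.507 -0.029  0.05 ]
```

View pics/c4.png

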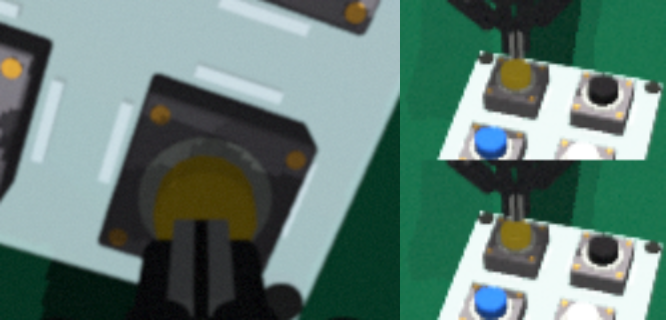

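There's still no contact, and the pictures show the tips well above the key. I'll keep descending 4–5 mm per call, which is less than the key's travel, and check the force each time.

Emit:
carry_out(moves="0 0 0.001 0 0 0 0; 0 0 0.002 0 0 0 0; 0 0 0.003 0 0 0 0; 0 0 0.004 0 0 0 0; 0 0 0.005 0 0 0 0")

```text
time_s: 6.85
eef_pos: [0.5031, -0.0316, 0.0486]
ee_rot: [[0.929, 0.369, -0.0], [0.369, -0.929, 0.0], [-0.0, -0.0, -1.0]]
ft_force: [0.2, 1.5, -0.2]
width: -0.0004
grip_force: 0.0
```

Emit:
carry_out(moves="0 0 0.001 0 0 0 0; 0 0 0.002 0 0 0 0; 0 0 0.003 0 0 0 0; 0 0 0.004 0 0 0 0; 0 0 0.005 0 0 0 0")

```text
time_s: 7.48
eef_pos: [0.5032, -0.0316, 0.0436]
ee_rot: [[0.929, 0.369, 0.0], [0.369, -0.929, 0.0], [0.0, 0.0, -1.0]]
ft_force: [0.1, -1.0, -0.3]
width: 0.0001
grip_force: 0.0
```

```bash
python3 -c "
from m import *
go('y5',['wrist','scene'])
a=cv2.imread('pics/scene5.png')[150:210,260:360];w=cv2.imread('pics/wrist5.png')[140:300,220:420]
cv2.imwrite('pics/c5.png',np.hstack([cv2.resize(w,(400,320)),cv2.resize(a,(400,320),interpolation=2)]))"
```

```text
7.475 [ 0.50317    -0.0316259   0.04363746] [[0.929, 0.369, 0.0], [0.369, -0.929, 0.0], [0.0, 0.0, -1.0]] [ 0.10631867 -0.99594584 -0.27190731] 7.534423277591553e-05
wrist net 0.96 [261.0, 321.9] [ 0.4994 -0.0339  0.05  ]
wrist net 0.44 [367.8, 597.7] [ 0.4918 -0.2294  0.05  ]
scene 82 [303.1 178.3] [ 0.5085 -0.03    0.05  ]
scene net 0.51 [174.7, 302.1] [ 0.4968 -0.0366  0.05  ]
```

View pics/c5.png

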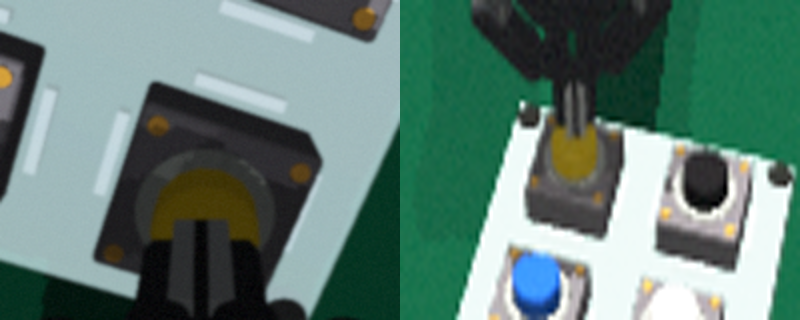

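The tip now overlaps the key's rear rim in the scene view, and the key is still up. I'll continue down.

Emit:
carry_out(moves="0 0 0.001 0 0 0 0; 0 0 0.002 0 0 0 0; 0 0 0.003 0 0 0 0; 0 0 0.004 0 0 0 0; 0 0 0.005 0 0 0 0")

```text
time_s: 8.3
eef_pos: [0.5031, -0.0316, 0.0386]
ee_rot: [[0.929, 0.369, 0.0], [0.369, -0.929, 0.0], [0.0, -0.0, -1.0]]
ft_force: [-0.1, 0.7, 0.3]
width: 0.0001
grip_force: 0.0
```

Emit:
carry_out(moves="0 0 0.001 0 0 0 0; 0 0 0.002 0 0 0 0; 0 0 0.003 0 0 0 0; 0 0 0.004 0 0 0 0; 0 0 0.004 0 0 0 0")

```text
time_s: 8.93
eef_pos: [0.503, -0.0316, 0.0346]
ee_rot: [[0.929, 0.369, -0.0], [0.369, -0.929, 0.0], [-0.0, -0.0, -1.0]]
ft_force: [-0.6, 0.1, 0.5]
width: -0.0001
grip_force: 0.0
```

Emit:
carry_out(moves="0 0 0.001 0 0 0 0; 0 0 0.002 0 0 0 0; 0 0 0.003 0 0 0 0; 0 0 0.004 0 0 0 0; 0 0 0.004 0 0 0 0")

```text
time_s: 9.55
eef_pos: [0.5031, -0.0316, 0.0307]
ee_rot: [[0.929, 0.369, -0.0], [0.369, -0.929, -0.0], [-0.0, -0.0, -1.0]]
ft_force: [-0.6, -0.6, 1.3]
width: 0.0001
grip_force: 0.7
```

```bash
python3 -c "
from m import *
go('y6',['wrist','scene'])
a=cv2.imread('pics/scene6.png')[150:210,260:360];w=cv2.imread('pics/wrist6.png')[140:300,220:420]
cv2.imwrite('pics/c6.png',np.hstack([cv2.resize(w,(400,320)),cv2.resize(a,(400,320),interpolation=2)]))"
```

```text
9.55 [ 0.50311638 -0.03159252  0.03070418] [[0.929, 0.369, -0.0], [0.369, -0.929, -0.0], [-0.0, -0.0, -1.0]] [-0.56304727 -0.60563032  1.31606307] 6.820453096897727e-05
wrist net 0.19 [36.9, 216.4] [0.5856 0.0465 0.05  ]
scene 47 [302.8 179.7] [ 0.5135 -0.0292  0.05  ]
scene net 0.51 [181.7, 339.6] [0.4926 0.0662 0.05  ]
scene net 0.39 [177.3, 302.2] [ 0.5057 -0.0334  0.05  ]
```

View pics/c6.png

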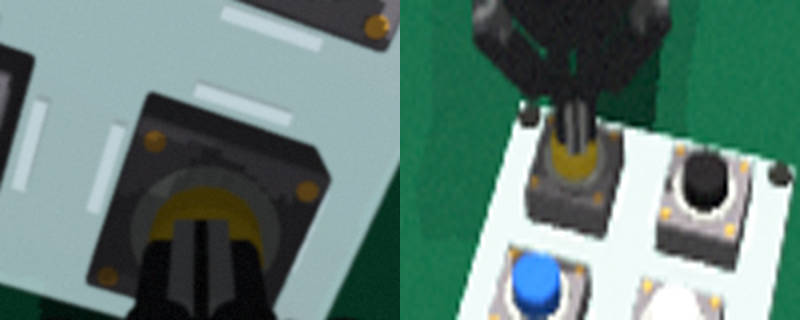

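Contact is starting (1.3 N) with the tips centred on the key. The true tips lie about 19–20 mm behind the reported TCP. Now I'll press through the travel.

Emit:
carry_out(moves="0 0 0.001 0 0 0 0; 0 0 0.002 0 0 0 0; 0 0 0.003 0 0 0 0; 0 0 0.004 0 0 0 0; 0 0 0.004 0 0 0 0")

```text
time_s: 10.38
eef_pos: [0.5032, -0.0316, 0.0267]
ee_rot: [[0.929, 0.369, 0.0], [0.369, -0.929, 0.0], [0.0, -0.0, -1.0]]
ft_force: [-1.4, -0.3, 3.2]
width: -0.0002
grip_force: 1.6
```

Emit:
carry_out(moves="0 0 0.001 0 0 0 0; 0 0 0.002 0 0 0 0; 0 0 0.0025 0 0 0 0; 0 0 0.0025 0 0 0 0")

```text
time_s: 10.88
eef_pos: [0.5032, -0.0316, 0.0242]
ee_rot: [[0.929, 0.369, 0.0], [0.369, -0.929, -0.0], [0.0, 0.0, -1.0]]
ft_force: [-1.7, -1.1, 4.5]
width: 0.0
grip_force: 2.3
```

```bash
python3 -c "
from m import *
for k in range(6):
  env.camera('wrist');s=env.get_state();print(s['ft_force'],s['eef_pos'][2],s['grip_force'])"
```

```text
[-1.3540437  -0.23784543  4.12312893] 0.024264191432361727 2.2647614032030106
[-1.23749929 -0.41975857  4.13690571] 0.024233878255288423 2.264501564204693
[-1.25373306 -1.05954099  4.57297833] 0.02422982234703567 2.265394851565361
[-1.31402292 -0.88312529  4.68892168] 0.024226140472905215 2.2667747363448143
[-1.12607044 -0.29358567  2.61503562] 0.02423441256699134 2.2684821859002113
[-1.37539364  0.43907441  4.67708844] 0.024234179743076838 2.2701333090662956
```

Emit:
carry_out(moves="0 0 0.0005 0 0 0 0; 0 0 0.001 0 0 0 0; 0 0 0.0015 0 0 0 0; 0 0 0.0015 0 0 0 0")

```text
time_s: 11.68
eef_pos: [0.5032, -0.0316, 0.0234]
ee_rot: [[0.929, 0.369, -0.0], [0.369, -0.929, -0.0], [-0.0, 0.0, -1.0]]
ft_force: [-3.8, 0.4, 10.6]
width: 0.0
grip_force: 5.0
```

It's bottomed out at about 10 N, so the key is fully down. Now I'll release and rise.

Emit:
carry_out(moves="0 0 -0.004 0 0 0 0; 0 0 -0.012 0 0 0 0; 0 0 -0.03 0 0 0 0; 0 0 -0.06 0 0 0 0; 0 0 -0.11 0 0 0 0")

```text
time_s: 12.3
eef_pos: [0.5014, -0.0316, 0.1328]
ee_rot: [[0.929, 0.369, -0.004], [0.369, -0.929, 0.001], [-0.003, -0.002, -1.0]]
ft_force: [0.7, -0.2, 0.1]
width: 0.0
grip_force: 0.0
```

```bash
python3 -c "
from m import *
for k in range(3): env.camera('top')
go('g7',['top','scene'])
go('y8',['scene','wrist'])
s=env.get_state();R=np.array(s['ee_rot']);print(R.T@(np.array([.557,.35,.12])-s['eef_pos']),s['grip_force'])"
```

```text
12.45 [ 0.50643695 -0.0315855   0.13669472] [[0.929, 0.369, 0.008], [0.369, -0.929, -0.001], [0.008, 0.004, -1.0]] [-0.97725962 -0.1923663  -0.87463586] -0.0002659533004988456
top 164 [203.6 224.6] [0.5598 0.3438 0.061 ]
top net 0.67 [226.8, 203.2] [0.5541 0.3445 0.061 ]
scene 154 [445.9 223.5] [0.5603 0.3474 0.061 ]
scene net 0.51 [221.5, 448.5] [0.5524 0.353  0.061 ]
12.65 [ 0.50190337 -0.0316666   0.13167451] [[0.929, 0.369, -0.002], [0.369, -0.929, 0.0], [-0.002, -0.001, -1.0]] [-0.09090842  0.29879753 -0.97072114] 0.0001498848890402022
scene 102 [303.1 177.5] [ 0.5056 -0.0308  0.05  ]
scene net 0.55 [143.2, 213.8] [ 0.4514 -0.3179  0.05  ]
scene net 0.52 [179.2, 301.5] [ 0.5127 -0.0331  0.05  ]
wrist 88 [330.2 192.7] [ 0.5127 -0.0358  0.05  ]
wrist net 0.63 [205.1, 320.5] [ 0.5001 -0.0324  0.05  ]
[ 0.1917326  -0.33434746  0.01163201] 0.0
```

The key is up again. Green measures about (0.559, 0.346), and I'll carry over at this height with tips at about 0.15 m.

Emit:
carry_out(moves="0.02 -0.0345 0 0 0 0 0; 0.045 -0.0777 0 0 0 0 0; 0.07 -0.121 0 0 0 0 0; 0.095 -0.164 0 0 0 0 0; 0.12 -0.207 0 0 0 0 0")

```text
time_s: 13.48
eef_pos: [0.5382, 0.2064, 0.132]
ee_rot: [[0.93, 0.369, -0.001], [0.369, -0.93, -0.0], [-0.001, -0.0, -1.0]]
ft_force: [-0.5, -0.5, 0.2]
width: -0.0001
grip_force: 0.0
```

Emit:
carry_out(moves="0.025 -0.043 0 0 0 0 0; 0.05 -0.086 0 0 0 0 0; 0.0715 -0.1235 0 0 0 0 0; 0.0715 -0.1235 0 0 0 0 0; 0.0715 -0.1235 0 0 0 0 0")

```text
time_s: 14.1
eef_pos: [0.5589, 0.3453, 0.1316]
ee_rot: [[0.929, 0.369, -0.001], [0.369, -0.929, -0.002], [-0.002, 0.001, -1.0]]
ft_force: [-0.3, -0.7, -0.3]
width: 0.0001
grip_force: 0.0
```

```bash
python3 -c "
from m import *
for k in range(3): env.camera('top')
go('g9',['wrist'])"
```

```text
14.25 [0.55986316 0.34366218 0.13215582] [[0.931, 0.366, -0.0], [0.366, -0.931, -0.002], [-0.001, 0.002, -1.0]] [0.42932718 0.68922924 0.2171208 ] 0.00025016595939983795
wrist net 0.97 [206.0, 316.5] [0.5593 0.3472 0.061 ]
```

View pics/wrist9.png

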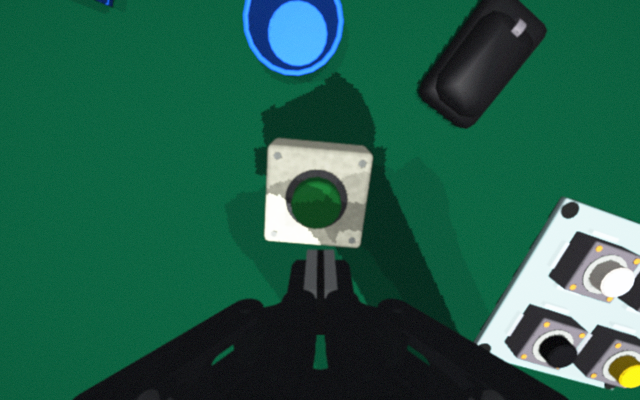

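The green button is at (317,203), right under the TCP. The cup (top) and mouse (right) are well clear. I expect contact near TCP z = 0.0425.

Emit:
carry_out(moves="0 0 0.03 0 0 0 0; 0 0 0.06 0 0 0 0; 0 0 0.077 0 0 0 0; 0 0 0.085 0 0 0 0; 0 0 0.085 0 0 0 0")

```text
time_s: 14.98
eef_pos: [0.5593, 0.3461, 0.0477]
ee_rot: [[0.93, 0.369, -0.0], [0.369, -0.93, -0.0], [-0.0, -0.0, -1.0]]
ft_force: [0.4, -0.0, -0.4]
width: 0.0001
grip_force: 0.0
```

Emit:
carry_out(moves="0 0 0.002 0 0 0 0; 0 0 0.004 0 0 0 0; 0 0 0.006 0 0 0 0; 0 0 0.007 0 0 0 0; 0 0 0.007 0 0 0 0")

```text
time_s: 15.6
eef_pos: [0.5596, 0.3465, 0.0411]
ee_rot: [[0.929, 0.369, 0.001], [0.369, -0.929, 0.001], [0.001, -0.0, -1.0]]
ft_force: [-0.1, -0.5, 2.3]
width: -0.0003
grip_force: 0.8
```

Emit:
carry_out(moves="0 0 0.0015 0 0 0 0; 0 0 0.003 0 0 0 0; 0 0 0.004 0 0 0 0; 0 0 0.005 0 0 0 0; 0 0 0.005 0 0 0 0")

```text
time_s: 16.23
eef_pos: [0.5596, 0.3465, 0.036]
ee_rot: [[0.929, 0.369, 0.001], [0.369, -0.929, 0.001], [0.001, -0.0, -1.0]]
ft_force: [1.1, 0.8, 3.8]
width: -0.0004
grip_force: 2.1
```

Emit:
carry_out(moves="0 0 0.0005 0 0 0 0; 0 0 0.001 0 0 0 0; 0 0 0.0015 0 0 0 0; 0 0 0.0015 0 0 0 0")

```text
time_s: 16.73
eef_pos: [0.5596, 0.3465, 0.0346]
ee_rot: [[0.929, 0.369, 0.001], [0.369, -0.929, 0.001], [0.001, -0.0, -1.0]]
ft_force: [1.3, -0.3, 5.7]
width: 0.0003
grip_force: 2.7
```

Emit:
carry_out(moves="0 0 0.0005 0 0 0 0; 0 0 0.001 0 0 0 0; 0 0 0.001 0 0 0 0")

```text
time_s: 17.1
eef_pos: [0.5596, 0.3465, 0.0345]
ee_rot: [[0.929, 0.369, 0.001], [0.369, -0.929, 0.0], [0.001, 0.0, -1.0]]
ft_force: [-2.2, -0.8, 8.8]
width: 0.0002
grip_force: 4.6
```

The button is fully down (about 9 N, hard stop). Withdrawing.

Emit:
carry_out(moves="0 0 -0.004 0 0 0 0; 0 0 -0.015 0 0 0 0; 0 0 -0.04 0 0 0 0; 0 0 -0.09 0 0 0 0; 0 0 -0.13 0 0 0 0")

```text
time_s: 17.73
eef_pos: [0.558, 0.3453, 0.1635]
ee_rot: [[0.929, 0.369, -0.003], [0.369, -0.929, -0.002], [-0.003, 0.001, -1.0]]
ft_force: [-0.1, 0.4, 0.8]
width: -0.0002
grip_force: 0.0
```

Emit:
carry_out(moves="0 0 0 0 0 0 0; 0 0 0 0 0 0 0; 0 0 0 0 0 0 0; 0 0 0 0 0 0 0")

```text
time_s: 18.23
eef_pos: [0.5582, 0.3454, 0.1613]
ee_rot: [[0.929, 0.369, -0.003], [0.369, -0.929, -0.002], [-0.003, 0.001, -1.0]]
ft_force: [-1.6, -0.7, 1.0]
width: 0.0001
grip_force: 0.0
```

```bash
python3 -c "
from h import *
a=cv2.imread('pics/top0.png');b=env.camera('top')
s=env.get_state();print(s['eef_pos'],s['ft_force'],s['grip_force'],s['time_s'])
for r in [(140,190,150,360),(195,275,290,370),(165,205,410,460)]:
  print(np.abs(a.astype(int)-b)[r[0]:r[1],r[2]:r[3]].mean())
print(env.close_job())"
```

```text
[0.55846476 0.34563744 0.16171839] [-0.8791506   0.02329642 -0.19574838] 0.0 18.275
2.003936507936508
0.62140625
0.903
the job is handed in; nothing more can be done
None
```

I pressed the yellow key to its stop (about 10 N) and let it come back up, then pressed the green button to its stop (about 9 N). The arm then withdrew clear and I handed the job in at 18.3 s; no verdict came back.

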